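Fit the spring-pin roller into the roller stand

TASK

The roller stand on the bench has one empty place: take the roller with the long spring pin from the wooden rack and fit it there. The spring pin goes in the small flared cup, and the fat stub goes down the sloped guide and clicks into the bigger cup opposite, so that the spring holds the roller level between both cups. Do not hammer or force it, let go of it, and leave the shorter roller and the caster where they are.

Things in the scene. Friction and masses are not known exactly. Their poses are not given: they have to be found in the camera images.
- roller: The roller to fit: grey drum 130 mm long, 36 mm across, about 0.3 kg. Origin mid-drum on its axis; its y axis is the roller axis. At -y a thin steel spring pin (16 mm across) sticks out 36 mm; at +y a fat fixed steel stub (22 mm across, 18 mm long, last 5 mm coned). At the start it lies level in the rack, axis 62 mm above the table.
- pin (a joint): How far the roller's spring pin is pushed into the drum, m: 0 free (36 mm out), 0.020 fully in. About 1.3 N starts it, plus 220 N/m, so 5.7 N fully in. Fitted, about 0.004; to pass the rim of the stub cup it must be about 0.016, so a press on the drum should go down and 10 to 15 mm towards the pin cup.
- pin_tip (a point): The outer end of the roller's spring pin, on the roller axis; it moves with the pin.
- stub_tip (a point): The outer end of the roller's fat stub, on the roller axis, 83 mm from mid-drum.
- rack: Low plywood rack, 200 x 160 mm, origin under its middle on the table, base board 12 mm thick. Two V places along its y, at x = -50 and +50 mm, hold the two rollers (either one in either place); the Vs are at y = -42 and +42 mm, 12 mm thick, about 55 mm tall, with room between them for fingers.
- short_roller: The other roller in the rack, not wanted: plain 110 mm drum, 36 mm across, equal 10 mm stubs, no spring. Origin mid-drum. Stays there.
- stand: Fixed grey steel roller stand; two rollers sit in it 80 and 160 mm towards its +x. Origin on the table under the middle of the empty place, whose axis runs along the stand's y, 85 mm up. Fitted, mid-drum is near x = 0, y = 0, 2 to 3 mm below cup-centre height. A rib under the drum (y = +30 mm, 22 mm wide in x) stops it 2.5 mm below that height.
- pin_cup (a point): Centre of the floor of the closed round cup for the spring pin, at y = -97 mm, z = 85 mm in the stand: 20 mm bore, flared to about 30 mm at its mouth, 12 mm deep, opening to the stand's +y.
- stub_cup (a point): Centre of the mouth of the round cup for the fat stub, at y = +71 mm, z = 85 mm in the stand: 29 mm bore, 12 mm deep, rim 39 mm across, opening to the stand's -y.
- guide_top (a point): Middle of the top edge of the steel guide over the stub cup, 61 mm above its centre. The guide slopes from the cup's mouth (19 mm above centre) up and outward, 27 degrees from upright, cheeks 28 mm apart. A stub pressed down it squeezes the spring, then clicks home. Enter the pin with the roller tilted about 21 degrees so the stub clears it; spring slack, it then rests there at 13 to 15 degrees.
- caster: A caster standing on its plate wheel up (80 x 65 mm, 113 mm tall, origin under its plate), between the rack and the stand; it stays there.

How it is judged:
On the way:
1. the spring pin's tip is in the pin cup (y of pin_tip in the frame of stand below -0.089 m and distance between pin_tip and pin_cup below 0.011 m), for 0.1 s.
At the end, for the whole second after the job is handed in: The roller sits still and level between the cups: pin tip within 7 mm of the pin cup's floor centre, stub at least 7 mm deep in the stub cup and its tip within 16 mm of the centre of that cup's mouth, roller axis within 0.06 rad of the stand's, released (distance between pin_tip and pin_cup below 0.007 m and y of stub_tip in the frame of stand above 0.078 m and distance between stub_tip and stub_cup below 0.016 m and angle between the y axis of roller and the y axis of stand, either way round below 0.06 rad and linear speed of roller below 0.02 m/s and angular speed of roller below 0.3 rad/s); the robot touches nothing.
It fails at once if the roller is forced against the stand with more than 60 N (contact force between roller and stand above 60 N).
It fails at once if the stand is hit or pressed by the robot with more than 40 N (contact force between the arm and stand above 40 N).
It fails at once if the shorter roller or the caster is moved more than 30 mm (distance of any of short_roller, caster from where it was at the start of the episode above 0.03 m).
It also fails if it takes over 48 s, if anything falls off the work surface, if the arm or the gripper's body presses on something with over 40 N, if the wrist force passes 120 N, or if a joint passes its speed limit or range.

ROBOT

A 7-joint arm with a two-finger parallel gripper is mounted at the origin on the work surface. World frame = base frame: x ahead of the robot, y to its left, z up, the work surface at z = 0. Lengths are in m, angles in rad, forces in N, time in s.
With the tool pointing down it reaches from about 0.425 to 0.925 m from the base axis. Payload 6.8 kg.
Tool frame: the origin (TCP) lies at the very end of the fingers, on their centre line; the grasp point (between the pads) lies 19 mm behind it (bot.grip_depth is the distance from the TCP to the grasp point, in m); z points along the fingers, y is the direction in which the jaws open and shut (so a half turn about z gives the same grasp; the last joint's range is limited). The gripper opens to 85 mm and grips with 20 to 120 N. Pads are 22 mm wide; open, the fingers measure 114 mm over their backs; the gripper's body (76 mm by 85 mm) begins 54 mm behind the grasp point. The pads swing forward as they close: fully open they stand 13 mm farther back than shut.
Start: joints at [1.167, 0.477, 0.022, 1.555, -0.011, 1.109, -0.083], TCP at [0.197, -0.646, 0.231] pointing down, gripper open.
Joint ranges: [-2.96, 2.96], [-0.34, 2.1], [-1.41, 1.46], [0.24, 2.44], [-1.37, 4.51], [0.17, 1.92], [-2.96, 2.96]. Speed limits (rad/s): [2.39, 2.39, 3.14, 3.14, 3.14, 3.14, 3.14].

INTERFACE

Orientations are given as a unit quaternion [w, x, y, z].
In Python, from station import bot gives the robot as it stands.
- The arm moves only by the tool step_arm, never from a script. Its argument "increments" is a list of rows, each a list of 7 numbers: the shift along the world's x, y, z in m, then the turn, a rotation vector about the world's x, y, z in degrees, then the gripper command: -1 is fully open, 1 is shut, values between are in proportion. In form: [[dx, dy, dz, rx, ry, rz, fingers], ...]. A call has 1 to 10 rows; each row is the pose to reach, as a shift and turn from the pose commanded when the call began; what a row does not reach only later rows make up. A row lasts 1/12 s, in which the tool goes at most 41.7 mm and 7.16 degrees, less where a joint would pass 70% of its speed; a pose out of reach is approached as far as the arm can. A call with a gripper value outside its range is refused whole. The fingers move at their own pace and stop on an object; "force" is the grip in N (left out, the last holds). Time passes only in rows, so rows that repeat a pose let the fingers close. It gives the time, the measured TCP pose, the force and the opening at its end, in the units of the state.
- bot.get_obs(): the state, without advancing time (a new reading comes with each control period).
- bot.read_camera(name): name is "scene" or "top"; returns a dict with "color" (480x640x3 uint8, red, green, blue), "intrinsics" (3x3 intrinsics, pixels), "extrinsics" (4x4, takes a point from camera to world coordinates). Camera axes: x right, y up, looking along -z (the intrinsics and any distortion apply to the point x, -y, -z); pixel columns grow to the right and rows downward; lengths in m; the calibration is good to about 2 mm. A picture is of the moment at which its call begins. There is no depth.
- bot.hand_in(): hands the job in, once; it reports no verdict.
Trained networks look in the newest picture that a camera, given by its name, has taken for a name from the list of things; names that differ only in an ending like _2 or _b are one class to them, and where a whole thing is asked for, a point or a joint stands for the part that bears it (a point fixed in the world has none). Each returns a list of dicts, best first, with "conf" (0 to 1); they miss things now and then, are a little off and sometimes report something else, mostly with a low value. They report only what shows in the picture. A call takes as long as a camera call.
- bot.recognise(thing, camera): "location" ([column, row] as shares, 0 to 1, of the picture: columns of its width, rows of its height, amid what is visible of it).
- bot.place_of(thing, camera): "location" ([column, row] as shares, 0 to 1, of the picture: columns of its width, rows of its height: a listed point, or the origin of a listed thing).
The state is a dict: "t": time; "q": joint angles; "joint_vel": joint speeds; "joint_torque": joint torques, N m; "eef_pos": TCP position; "tool_rot": TCP orientation; "contact_force": force on the tool from outside, world axes, zero at the start; "torque": the same for the moment, N m; "gripper_width": opening from 0.0 (shut) to 1.0 (fully open).
Only numpy, scipy, OpenCV 4.12 (cv2) and the standard library are available. Lean on these libraries where they do the work, as an engineer would, in place of code of your own. Each camera call takes 0.05 s, during which the arm holds its last target.

## Working session

There is one attempt and no reset: what is moved stays moved. The work goes in short steps, Python scripts to look and compute and a tool call to move; the robot and the scene stay as the last step left them, time stands still between calls to the robot, and variables do not carry over. Pictures are saved under pics/ and viewed, and the job is handed in when it is done.

Besides the shell and the picture viewer there is one more tool, called after "Request:" as a command line: name --pt "numbers of a row" for each row, then --argument value for the rest. step_arm: Moves the arm, as the interface text tells. Its arguments: {"type":"object","properties":{"increments":{"type":"array","items":{"type":"array","items":{"type":"number"}}},"force":{"type":"number"}},"required":["increments"]}

```bash
mkdir -p pics; ls; cat > h.py <<'E'
import numpy as np,cv2
from station import bot
def px2ray(cam,u,v):
    K=np.array(cam["intrinsics"]);E=np.array(cam["extrinsics"])
    d=np.linalg.inv(K)@np.array([u,v,1.]); d=np.array([d[0],-d[1],-d[2]])
    return E[:3,3],E[:3,:3]@d
def atz(cam,u,v,z):
    o,d=px2ray(cam,u,v); return o+d*(z-o[2])/d[2]
def proj(cam,p):
    K=np.array(cam["intrinsics"]);E=np.array(cam["extrinsics"])
    c=E[:3,:3].T@(np.array(p)-E[:3,3]); x=K@np.array([c[0],-c[1],-c[2]]); return x[:2]/x[2]
def tri(c1,p1,c2,p2):
    o1,d1=px2ray(c1,*p1);o2,d2=px2ray(c2,*p2)
    d1/=np.linalg.norm(d1);d2/=np.linalg.norm(d2)
    A=np.stack([d1,-d2],1);s=np.linalg.lstsq(A,o2-o1,rcond=None)[0]
    a=o1+s[0]*d1;b=o2+s[1]*d2
    return (a+b)/2,np.linalg.norm(a-b)
E
python3 - <<'E'
from h import *
cams={}
np.set_printoptions(precision=4,suppress=True)
for n in("scene","top"):
    c=bot.read_camera(n);cams[n]=c;cv2.imwrite(f"pics/{n}0.png",c["color"][:,:,::-1])
    print(n,np.array(c["extrinsics"]),np.array(c["intrinsics"]),[k for k in c])
res={}
for t in["roller","pin_tip","stub_tip","rack","short_roller","stand","pin_cup","stub_cup","guide_top","caster"]:
    for n in cams:
        r=bot.place_of(t,n)
        for k in r[:2]:
            print(t,n,round(k["conf"],2),np.round(np.array(k["location"])*[640,480],1))
        if r:res[t,n]=np.array(r[0]["location"])*[640,480]
    if (t,"scene") in res and (t,"top") in res: print("  TRI",*tri(cams["scene"],res[t,"scene"],cams["top"],res[t,"top"]))
print(bot.get_obs())
E
```

```text
pics
scene [[-0.6815 -0.3873  0.6209  1.31  ]
 [ 0.7316 -0.3783  0.5671  0.6711]
 [ 0.0153  0.8407  0.5412  0.7559]
 [ 0.      0.      0.      1.    ]] [[569.2691   0.     319.3046]
 [  0.     569.2691 234.2364]
 [  0.       0.       1.    ]] ['color', 'intrinsics', 'extrinsics']
top [[ 0.0078  0.9937 -0.1117  0.4215]
 [-1.      0.0079  0.0006  0.0159]
 [ 0.0015  0.1117  0.9937  1.2892]
 [ 0.      0.      0.      1.    ]] [[616.5669   0.     317.3118]
 [  0.     616.5669 234.7417]
 [  0.       0.       1.    ]] ['color', 'intrinsics', 'extrinsics']
roller scene 0.63 [393.5 312.9]
roller top 0.8 [207.  203.1]
  TRI [0.622  0.2342 0.0702] 0.0051336171996660945
pin_tip scene 0.71 [290.2 233.7]
pin_tip scene 0.47 [357.4 288.3]
pin_tip top 0.55 [261.1 213. ]
  TRI [0.6339 0.0704 0.1728] 0.13494057735170698
stub_tip scene 0.7 [427.9 340. ]
stub_tip scene 0.66 [265.7 189.2]
stub_tip top 0.82 [167.8 197.9]
  TRI [0.6322 0.3157 0.0633] 0.0023390414565623422
rack top 0.56 [217.5 230.3]
short_roller scene 0.8 [427.8 293.5]
short_roller scene 0.25 [430.  340.2]
short_roller top 0.85 [205.6 254.8
[... 495 characters left out ...]
.4686 -0.0453 -0.1001] 0.12699644287938455
caster scene 0.83 [311.2 318.6]
caster scene 0.16 [430.7 295.7]
caster top 0.6 [288.4 176. ]
  TRI [0.6881 0.0802 0.0053] 0.007534116018578808
{'t': 1.1, 'q': array([ 1.1669,  0.477 ,  0.0224,  1.5555, -0.0115,  1.1093, -0.0831]), 'joint_vel': array([-0.0012,  0.0018,  0.0002,  0.0007, -0.0002,  0.001 ,  0.0007]), 'joint_torque': array([  0.0001, -59.6333,   1.606 , -28.1546,   0.0124,   0.0016,
        -0.    ]), 'eef_pos': array([ 0.1968, -0.6457,  0.2313]), 'tool_rot': array([-0.    ,  0.9891,  0.1474,  0.    ]), 'contact_force': array([-0.5957,  0.0561, -0.4844]), 'torque': array([-0.0087, -0.0173, -0.0167]), 'gripper_width': 0.9985563883638491}
```

View pics/scene0.png

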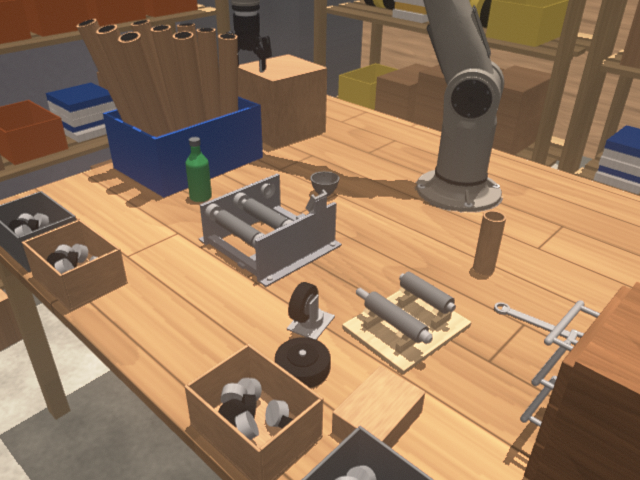

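View pics/top0.png

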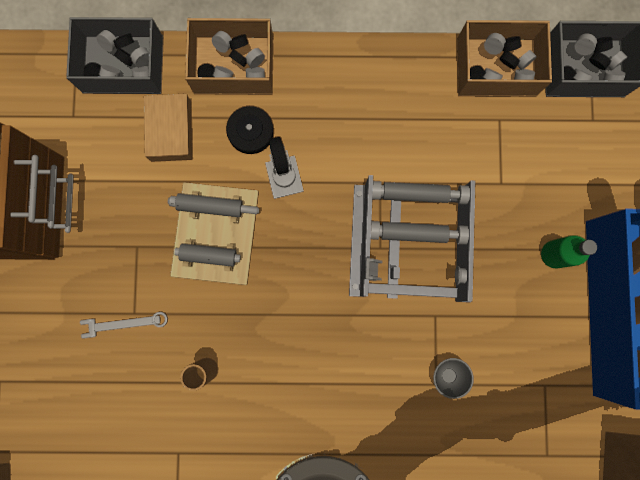

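```bash
python3 - <<'E'
import cv2
a=cv2.imread('pics/top0.png');b=cv2.imread('pics/scene0.png')
cv2.imwrite('pics/t1.png',cv2.resize(a[170:330,140:300],None,fx=3.7,fy=3.7,interpolation=2))
cv2.imwrite('pics/t2.png',cv2.resize(a[200:360,340:500],None,fx=3.7,fy=3.7,interpolation=2))
cv2.imwrite('pics/s1.png',cv2.resize(b[150:300,220:400],None,fx=4,fy=4,interpolation=2))
cv2.imwrite('pics/s2.png',cv2.resize(b[260:400,340:520],None,fx=4,fy=4,interpolation=2))
E
```

```text
(no output)
```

View pics/t1.png

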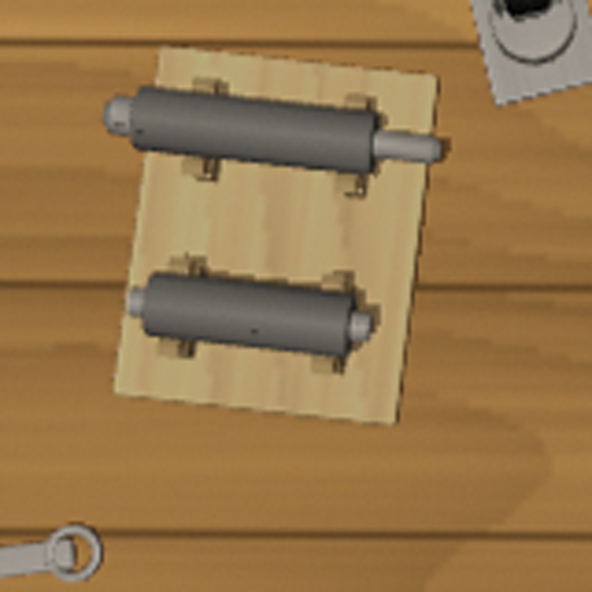

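View pics/t2.png

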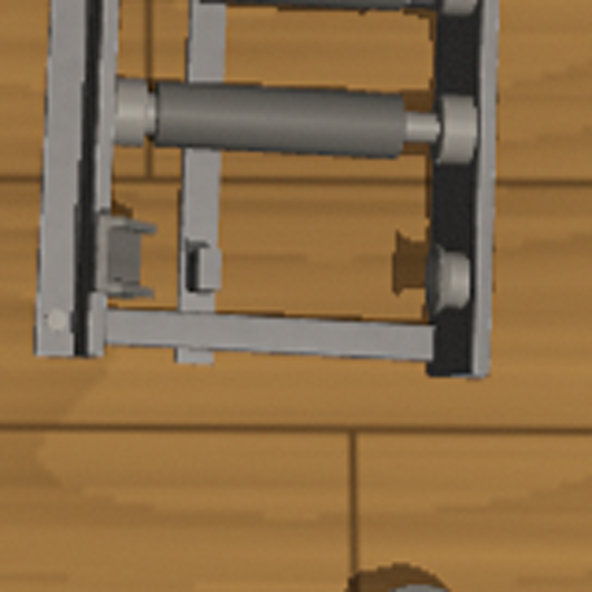

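View pics/s1.png

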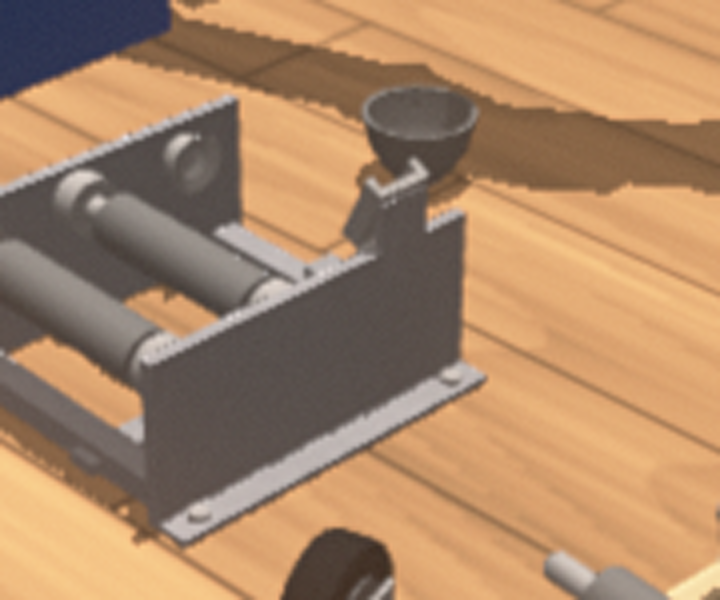

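View pics/s2.png

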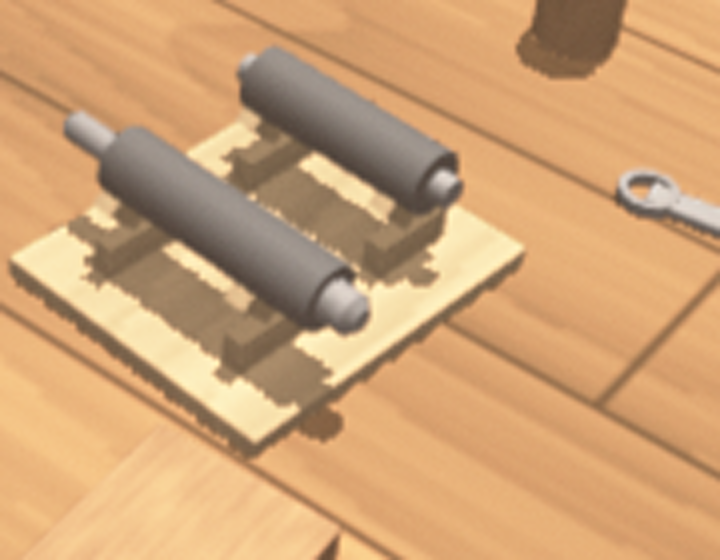

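```bash
cat > fit.py <<'E'
import numpy as np,cv2,json
from h import proj
from scipy.optimize import least_squares
E={}
class C:pass
def cam(e,f,cx,cy): return dict(extrinsics=np.array(e),intrinsics=np.array([[f,0,cx],[0,f,cy],[0,0,1.]]))
S=cam([[-0.6815,-0.3873,0.6209,1.31],[0.7316,-0.3783,0.5671,0.6711],[0.0153,0.8407,0.5412,0.7559],[0,0,0,1]],569.2691,319.3046,234.2364)
T=cam([[0.0078,0.9937,-0.1117,0.4215],[-1,0.0079,0.0006,0.0159],[0.0015,0.1117,0.9937,1.2892],[0,0,0,1]],616.5669,317.3118,234.7417)
def R(a):return np.array([[np.cos(a),-np.sin(a),0],[np.sin(a),np.cos(a),0],[0,0,1]])
def s1(x,y):return(220+x/4,150+y/4)
def s2(x,y):return(340+x/4,260+y/4)
def t1(x,y):return(140+x/3.7,170+y/3.7)
def t2(x,y):return(340+x/3.7,200+y/3.7)
m=1e-3
stand=[(T,(0,-85,85),t2(434,277)),(T,(0,-97,85),(465.2,274.6)),(T,(0,92,146),t2(107,255)),(T,(0,0,0),(406.8,275.5)),
(S,(0,-85,85),s1(192,163)),(S,(0,92,146),s1(397,183)),(S,(0,92,146),(321.2,197)),(S,(0,0,0),(293,231.8)),
(T,(80,65,83),t2(157,116)),(T,(80,-65,83),t2(404,127))]
roll=[(T,(0,83,62),t1(106,115)),(T,(0,-101,62),t1(441,150)),(T,(0,65,62),t1(134,119)),(T,(0,-65,62),t1(374,141)),
(S,(0,83,62),s2(357,309)),(S,(0,-101,62),s2(72,126)),(T,(0,0,62),(207,203.1)),(S,(0,0,62),(393.5,312.9))]
def fit(pts,x0):
    def f(p): return np.concatenate([proj(c,np.array([p[0],p[1],0])+R(p[2])@(np.array(X)*m))-np.array(u) for c,X,u in pts])
    r=least_squares(f,x0,loss='soft_l1');return r.x,f(r.x).reshape(-1,2)
if __name__=="__main__":
    np.set_printoptions(precision=4,suppress=True)
    for n,p,x0 in(("stand",stand,[.48,-.17,-.04]),("roller",roll,[.62,.235,-.1])):
        x,r=fit(p,x0);print(n,x,np.degrees(x[2]));print(r.round(1).tolist())
E
python3 fit.py
```

```text
stand [ 0.4832 -0.174  -0.0394] -2.2567958375125707
[[0.1, 0.2], [-1.6, 0.7], [0.6, 0.1], [0.7, -0.5], [0.7, -0.8], [0.3, -2.3], [-1.6, -3.6], [-0.7, 0.6], [-0.5, -0.5], [-1.3, -0.3]]
roller [ 0.618   0.2332 -0.0958] -5.488507441185595
[[-0.3, -0.3], [-0.1, -0.4], [1.0, -0.5], [0.2, 0.2], [1.2, 1.5], [-1.2, -2.3], [2.2, 1.9], [1.8, 2.2]]
```

Request:
step_arm --pt "0.018 0.037 0.003 0 0 3 -0.2" --pt "0.036 0.074 0.006 0 0 6 -0.2" --pt "0.054 0.111 0.01 0 0 9 -0.2" --pt "0.072 0.148 0.015 0 0 12 -0.2" --pt "0.09 0.185 0.02 0 0 16 -0.2" --pt "0.108 0.222 0.025 0 0 20 -0.2" --pt "0.126 0.259 0.03 0 0 23 -0.2" --pt "0.144 0.296 0.03 0 0 26 -0.2" --pt "0.162 0.333 0.03 0 0 29 -0.2" --pt "0.18 0.37 0.03 0 0 32 -0.2"

```text
t: 1.93
eef_pos: [0.3773, -0.2739, 0.2618]
tool_rot: [0.001, 0.91, 0.415, 0.0]
contact_force: [0.5, -0.1, -0.8]
gripper_width: 0.6
```

Request:
step_arm --pt "0.017 0.036 0 0 0 3 -0.2" --pt "0.034 0.072 0 0 0 6 -0.2" --pt "0.051 0.108 0 0 0 9 -0.2" --pt "0.068 0.144 0 0 0 12 -0.2" --pt "0.085 0.18 0 0 0 15 -0.2" --pt "0.102 0.216 0 0 0 18 -0.2" --pt "0.119 0.252 0 0 0 21 -0.2" --pt "0.136 0.288 0 0 0 24 -0.2" --pt "0.153 0.324 0 0 0 27 -0.2" --pt "0.17 0.36 0 0 0 30 -0.2"

```text
t: 2.77
eef_pos: [0.5474, 0.0859, 0.2616]
tool_rot: [0.0, 0.771, 0.636, 0.0]
contact_force: [0.9, -1.4, 0.8]
gripper_width: 0.599
```

Request:
step_arm --pt "0.02 0.036 -0.01 0 0 2 -0.2" --pt "0.038 0.072 -0.025 0 0 4 -0.2" --pt "0.055 0.11 -0.045 0 0 5.5 -0.2" --pt "0.067 0.14 -0.07 0 0 5.5 -0.2" --pt "0.071 0.149 -0.1 0 0 5.5 -0.2" --pt "0.071 0.149 -0.12 0 0 5.5 -0.2" --pt "0.071 0.149 -0.12 0 0 5.5 -0.2"

```text
t: 3.35
eef_pos: [0.6149, 0.2331, 0.1359]
tool_rot: [-0.002, 0.74, 0.673, -0.004]
contact_force: [-0.3, -1.5, -0.7]
gripper_width: 0.598
```

```bash
python3 - <<'E'
from h import *
for n in("scene","top"):
    c=bot.read_camera(n);cv2.imwrite(f"pics/{n}1.png",c["color"][:,:,::-1])
    a=c["color"][:,:,::-1]
    x,y=(340,230) if n=="scene" else (140,150)
    cv2.imwrite(f"pics/{n}1z.png",cv2.resize(a[y:y+150,x:x+180],None,fx=4,fy=4,interpolation=2))
o=bot.get_obs();print(o)
from scipy.spatial.transform import Rotation as Ro
print(Ro.from_quat(o["tool_rot"],scalar_first=True).as_matrix())
E
```

```text
{'t': 3.45, 'q': array([-0.04866088,  0.6113172 , -0.58320968,  1.64043248,  0.38311485,
        1.00788744, -0.85370105]), 'joint_vel': array([ 0.01722916, -0.04196659, -0.01241693, -0.02867787, -0.00222976,
       -0.00117393, -0.00078007]), 'joint_torque': array([-9.74771306e-01, -5.79825211e+01, -8.50346357e+00, -2.33149177e+01,
       -2.29389116e-03, -2.80857808e-02, -3.12033598e-02]), 'eef_pos': array([0.61765886, 0.23269247, 0.14106835]), 'tool_rot': array([-1.12002281e-04,  7.40673061e-01,  6.71865210e-01, -7.36825915e-04]), 'contact_force': array([-0.26634102, -0.26395992,  0.29833594]), 'torque': array([-0.04404174, -0.02059796, -0.01836351]), 'gripper_width': 0.5968261783162522}
[[ 9.71931927e-02  9.95264759e-01 -1.24199508e-03]
 [ 9.95265089e-01 -9.71942535e-02 -8.24181252e-04]
 [-9.40993341e-04 -1.15600954e-03 -9.99998889e-01]]
```

View pics/scene1z.png

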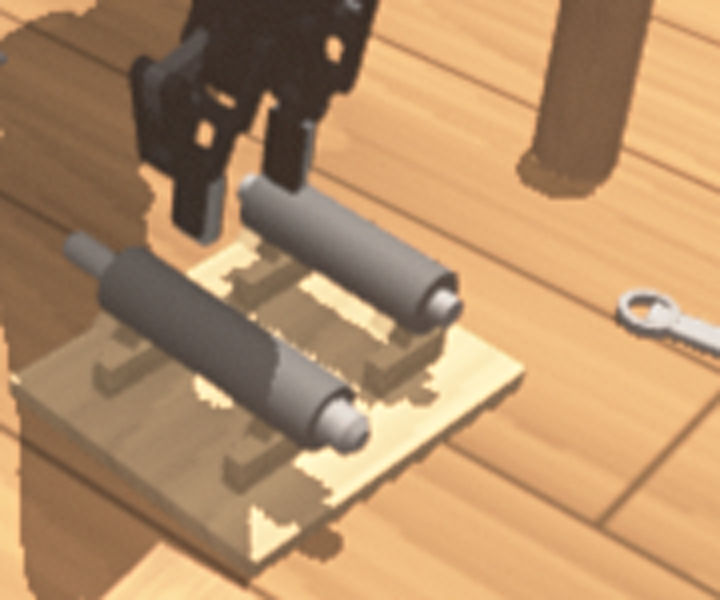

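View pics/top1z.png

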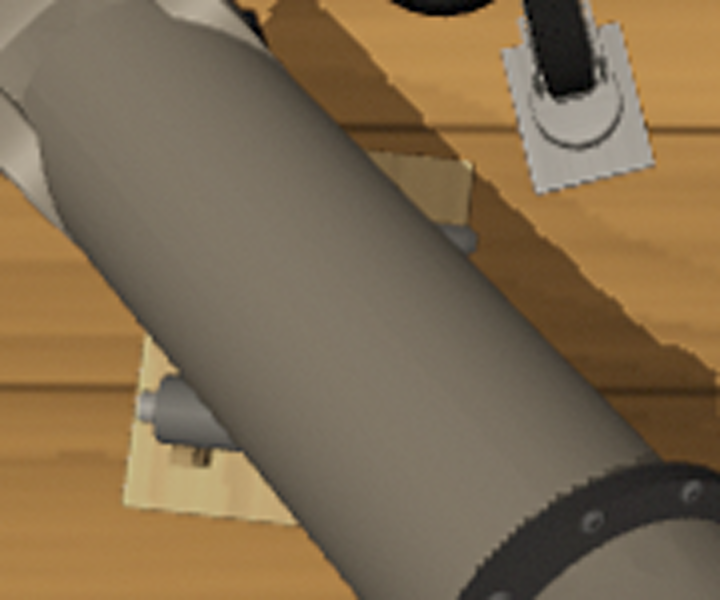

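```bash
python3 - <<'E'
from fit import *
p=np.array([.6177,.2327,.141]);d=np.array([.995,-.097,0])
for w in(-.0253,0,.0253):
  print((proj(S,p+w*d)-[340,230])*4, (proj(S,p+w*d+[0,0.011,0])-[340,230])*4,(proj(S,p+w*d-[0,0.011,0])-[340,230])*4)
E
```

```text
[273.85467023 181.59558818] [294.01629185 191.89993074] [253.93685402 171.41585139]
[236.20296541 203.77722175] [256.41652302 214.3652324 ] [216.23726179 193.31903885]
[197.47583818 226.59241563] [217.73605347 237.47623664] [177.46757475 215.84394357]
```

Request:
step_arm --pt "0 0 -0.03 0 0 0 -0.2" --pt "0 0 -0.06 0 0 0 -0.2" --pt "0 0 -0.085 0 0 0 -0.2" --pt "0 0 -0.098 0 0 0 -0.2" --pt "0 0 -0.098 0 0 0 -0.2" --pt "0 0 -0.098 0 0 0 0.0" --pt "0 0 -0.098 0 0 0 0.3" --pt "0 0 -0.098 0 0 0 0.6" --force 50

```text
t: 4.12
eef_pos: [0.6182, 0.2338, 0.0459]
tool_rot: [0.0, 0.741, 0.672, 0.001]
contact_force: [-4.4, -2.0, 6.8]
gripper_width: 0.404
```

Request:
step_arm --pt "0 0 0 0 0 0 0.8" --pt "0 0 0 0 0 0 1" --pt "0 0 0 0 0 0 1" --pt "0 0 0 0 0 0 1" --force 50

```text
t: 4.45
eef_pos: [0.6182, 0.2338, 0.0458]
tool_rot: [0.0, 0.741, 0.672, 0.001]
contact_force: [-4.4, -0.9, 6.6]
gripper_width: 0.407
```

Request:
step_arm --pt "0 0 0.02 0 0 0 1" --pt "0 0 0.05 0 0 0 1" --pt "0 0 0.085 0 0 0 1" --pt "0 0 0.12 0 0 0 1" --pt "0 0 0.155 0 0 0 1" --pt "0 0 0.18 0 0 0 1" --pt "0 0 0.19 0 0 0 1" --pt "0 0 0.19 0 0 0 1"

```text
t: 5.12
eef_pos: [0.6193, 0.2342, 0.2371]
tool_rot: [0.001, 0.741, 0.672, 0.003]
contact_force: [-1.2, 0.8, -3.0]
gripper_width: 0.407
```

```bash
python3 - <<'E'
from h import *
c=bot.read_camera("scene");a=c["color"][:,:,::-1]
cv2.imwrite("pics/s3.png",a);cv2.imwrite("pics/s3z.png",cv2.resize(a[180:330,330:510],None,fx=4,fy=4,interpolation=2))
o=bot.get_obs();print(o["eef_pos"],o["tool_rot"],o["contact_force"],o["gripper_width"],o["torque"])
E
```

```text
[0.61820183 0.23335371 0.23423491] [6.21611728e-04 7.40602996e-01 6.71941731e-01 1.06164706e-03] [ 0.60917962  0.50465644 -3.35425778] 0.40594870599878835 [-0.01889309 -0.00882048 -0.00640598]
```

View pics/s3z.png

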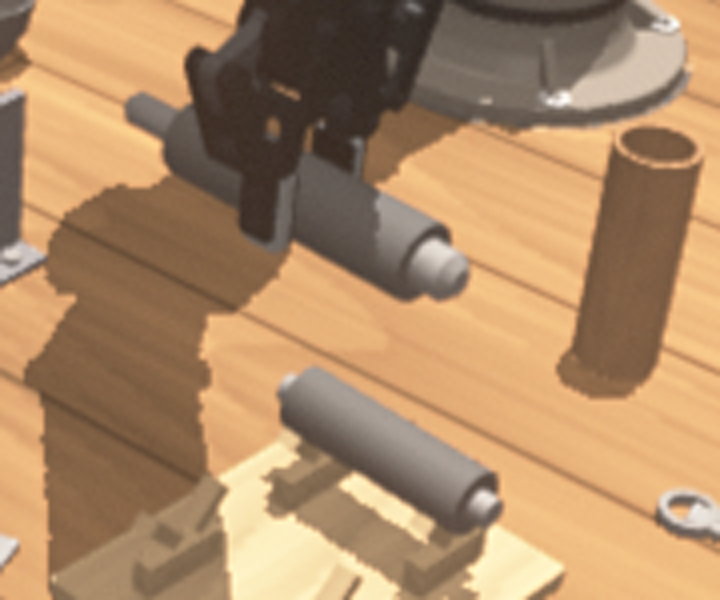

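```bash
python3 - <<'E'
from fit import *
z=.2342+.016
a=np.radians(-5.5)
ax=np.array([-np.sin(a),np.cos(a),0])
c=np.array([.618,.2334,z])
for s in(-.101,-.065,.065,.083): print(s,(proj(S,c+s*ax)-[330,180])*4)
# fit along-axis offset, z, tilt, yaw
obs=[(-.101,(129,106)),(.083,(456,272))]
def f(p):
    ax=np.array([-np.sin(a)*np.cos(p[2]),np.cos(a)*np.cos(p[2]),np.sin(p[2])])
    return np.concatenate([[ (proj(S,c+[0,0,p[1]]+(s+p[0])*ax)-[330,180])*4-u] for s,u in obs]).ravel()
print(least_squares(f,[0,0,0]))
E
```

```text
-0.101 [129.32533159 104.20591176]
-0.065 [187.99555971 135.83359247]
0.065 [423.94985677 263.03076568]
0.083 [459.9737265  282.45035012]
     message: `ftol` termination condition is satisfied.
     success: True
      status: 2
         fun: [-2.473e+00 -9.577e-02  1.849e+00  2.421e-01]
           x: [-1.680e-03  1.519e-03  3.032e-02]
        cost: 4.8028933556029125
         jac: [[ 1.592e+03  1.244e+02 -7.823e+00]
               [ 7.993e+02 -1.942e+03  2.020e+02]
               [ 2.037e+03  3.403e+02  2.266e+01]
               [ 1.022e+03 -2.097e+03 -1.731e+02]]
        grad: [ 6.223e-05 -6.781e-05 -2.577e-06]
  optimality: 6.780749612289583e-05
 active_mask: [ 0.000e+00  0.000e+00  0.000e+00]
        nfev: 5
        njev: 5
```

```bash
cat > calc.py <<'E'
import numpy as np
from scipy.spatial.transform import Rotation as Ro
O=np.array([.4832,-.174,0]);yaw=np.radians(-2.26)
RS=Ro.from_euler('z',yaw).as_matrix()
def tcp(tx,ty,tz,th,s=0,off=.016):
    "tip in stand mm, tilt deg, compression mm -> TCP world, R"
    t=np.radians(th);a=np.array([0,np.cos(t),np.sin(t)])
    mid=np.array([tx,ty,tz])*1e-3+(.101-s*1e-3)*a
    p=mid+off*np.array([0,np.sin(t),-np.cos(t)])
    return O+RS@p
def rot(th):
    # level tool: x=stand y, y=stand x, z=down
    L=np.array([[0,1,0],[1,0,0],[0,0,-1.]])
    return RS@Ro.from_euler('x',np.radians(th)).as_matrix()@L
def state(p,q,s=0,off=.016):
    R=RS.T@Ro.from_quat(q,scalar_first=True).as_matrix();P=RS.T@(np.array(p)-O)
    mid=P-off*R[:,2];a=R[:,0]
    return "mid",(mid*1e3).round(1),"tip",((mid-(.101-s)*a)*1e3).round(1),"stub",((mid+.083*a)*1e3).round(1),"axis",a.round(3),"tilt",np.degrees(np.arcsin(a[2])).round(2)
def delta(p,q,th,P):
    R=Ro.from_matrix(rot(th))*Ro.from_quat(q,scalar_first=True).inv()
    return (np.array(P)-p).round(4),np.degrees(R.as_rotvec()).round(2)
E
python3 - <<'E'
from calc import *
from h import bot
o=bot.get_obs();p,q=o["eef_pos"],o["tool_rot"]
print(p,state(p,q))
for a in[(0,-50,150,26),(0,-72,96,26)]: 
    P=tcp(*a);print(a,P.round(4),delta(p,q,a[3],P))
print("rot 26 about stand x:",RS[:,0]*26)
E
```

```text
[0.61820183 0.23335371 0.23423491] ('mid', array([118.8, 412.4, 250.2]), 'tip', array([113. , 311.5, 250.2]), 'stub', array([123.6, 495.2, 250.3]), 'axis', array([0.058, 0.998, 0.001]), 'tilt', np.float64(0.04))
(0, -50, 150, 26) [ 0.4851 -0.1262  0.1799] (array([-0.1331, -0.3596, -0.0543]), array([25.91, -1.64,  3.28]))
(0, -72, 96, 26) [ 0.4842 -0.1482  0.1259] (array([-0.134 , -0.3816, -0.1083]), array([25.91, -1.64,  3.28]))
rot 26 about stand x: [25.97977639 -1.02528955 -0.        ]
```

Request:
step_arm --pt "-0.01 -0.027 0.0 1 0 0.3 1" --pt "-0.02 -0.054 0.005 2 -0.1 0.6 1" --pt "-0.031 -0.085 0.01 4 -0.2 0.9 1" --pt "-0.043 -0.116 0.01 6.5 -0.4 1.2 1" --pt "-0.055 -0.148 0.01 9 -0.6 1.5 1" --pt "-0.067 -0.18 0.01 12 -0.8 1.8 1" --pt "-0.078 -0.21 0.01 15 -1 2.2 1" --pt "-0.089 -0.24 0.01 18 -1.2 2.6 1" --pt "-0.1 -0.27 0.01 21 -1.4 3 1" --pt "-0.11 -0.298 0.01 24 -1.5 3.2 1"

```text
t: 6.0
eef_pos: [0.5055, -0.0668, 0.2413]
tool_rot: [-0.147, 0.706, 0.677, 0.149]
contact_force: [0.8, -0.6, -3.1]
gripper_width: 0.407
```

Request:
step_arm --pt "-0.01 -0.025 -0.008 1 0 0 1" --pt "-0.018 -0.046 -0.02 1.9 -0.1 0 1" --pt "-0.023 -0.062 -0.04 1.9 -0.1 0 1" --pt "-0.023 -0.062 -0.056 1.9 -0.1 0 1" --pt "-0.023 -0.062 -0.064 1.9 -0.1 0 1" --pt "-0.023 -0.062 -0.064 1.9 -0.1 0 1" --pt "-0.023 -0.062 -0.064 1.9 -0.1 0 1"

```text
t: 6.58
eef_pos: [0.4843, -0.1255, 0.1787]
tool_rot: [-0.157, 0.702, 0.675, 0.161]
contact_force: [-0.5, 0.3, -3.4]
gripper_width: 0.407
```

```bash
cat > look.py <<'E'
import sys
from h import *; from calc import *
i=sys.argv[1]
for n,(x,y) in dict(scene=(220,110),top=(330,190)).items():
    c=bot.read_camera(n);a=c["color"][:,:,::-1]
    cv2.imwrite(f"pics/{n}_{i}.png",a);cv2.imwrite(f"pics/{n}_{i}z.png",cv2.resize(a[y:y+150,x:x+180],None,fx=4,fy=4,interpolation=2))
o=bot.get_obs();p,q=o["eef_pos"],o["tool_rot"]
print(o["t"],p.round(4),q.round(4),o["contact_force"].round(1),o["torque"].round(2),o["gripper_width"],*state(p,q))
E
python3 look.py 4; python3 - <<'E'
from h import *;from calc import *
o=bot.get_obs();p,q=o["eef_pos"],o["tool_rot"]
print(delta(p,q,26,tcp(0,-72,96,26)))
E
```

```text
6.6833 [ 0.4853 -0.1258  0.1799] [-0.1561  0.7021  0.6758  0.1613] [ 0.1 -0.2 -3.4] [-0.73  0.01  0.01] 0.4009725682630252 mid [  0.2  41.3 194.3] tip [  0.3 -49.5 150.1] stub [2.000e-01 1.159e+02 2.306e+02] axis [-0.001  0.899  0.437] tilt 25.94
(array([-0.0011, -0.0225, -0.054 ]), array([ 0.05, -0.07, -0.09]))
```

View pics/scene_4z.png

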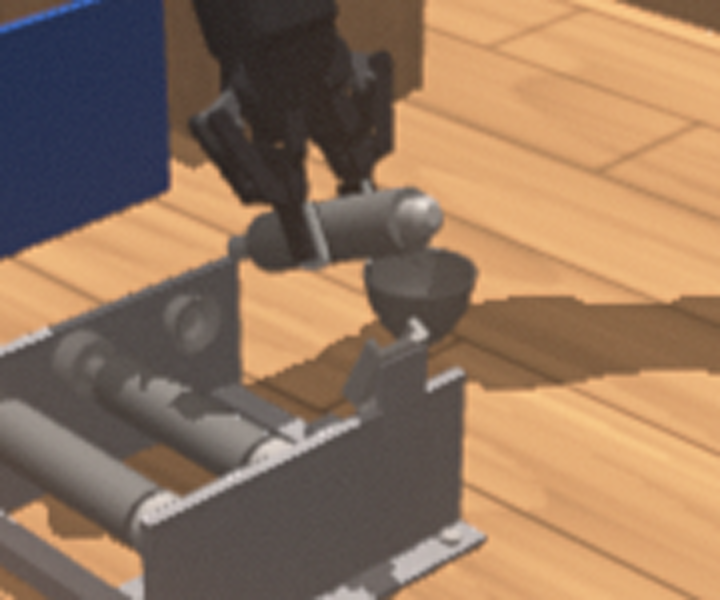

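View pics/top_4z.png

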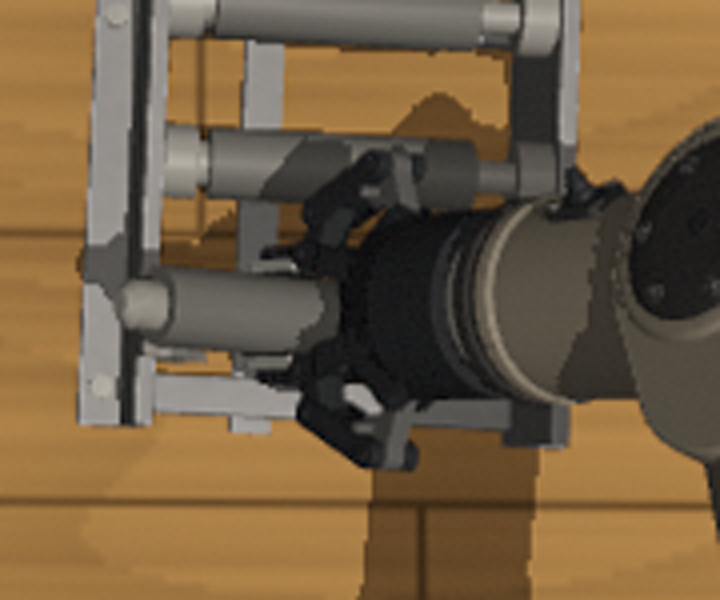

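```bash
python3 - <<'E'
from fit import *;from calc import *
def W(s):return O+RS@(np.array(s)*1e-3)
for nm,s in dict(stub=(.2,115.9,230.6),drumend=(.2,99.7,222.7),tip=(.3,-49.5,150.1),drumpin=(.3,-17.2,165.8),cup=(0,-85,85)).items():
    print(nm,"scene",((proj(S,W(s))-[220,110])*4).round(1),"top",((proj(T,W(s))-[330,190])*4).round(1))
E
```

```text
stub scene [432.3 209.3] top [119.3 301.8]
drumend scene [410.4 213. ] top [155.4 304.7]
tip scene [229.9 243.9] top [465.  329.4]
drumpin scene [266.  237.8] top [401.3 324.3]
cup scene [194.9 319.9] top [509.8 340.3]
```

Request:
step_arm --pt "0 -0.004 -0.015 0 0 0 1" --pt "-0.001 -0.01 -0.03 0 0 0 1" --pt "-0.001 -0.017 -0.044 0 0 0 1" --pt "-0.001 -0.0225 -0.052 0 0 0 1" --pt "-0.001 -0.0225 -0.054 0 0 0 1" --pt "-0.001 -0.0225 -0.054 0 0 0 1" --pt "-0.001 -0.0225 -0.054 0 0 0 1"

```text
t: 7.27
eef_pos: [0.484, -0.1489, 0.1256]
tool_rot: [-0.156, 0.703, 0.675, 0.161]
contact_force: [-0.2, -0.2, -3.7]
gripper_width: 0.399
```

```bash
python3 look.py 5; python3 - <<'E'
from h import *;from calc import *
o=bot.get_obs();p,q=o["eef_pos"],o["tool_rot"]
for a in[(0,-84,89.5,26),(0,-89,87,23.5),(0,-94,84.5,21),(0,-96,84.5,20)]:print(a,delta(p,q,a[3],tcp(*a)))
E
```

```text
7.3667 [ 0.4843 -0.1489  0.126 ] [-0.156   0.7025  0.6754  0.1614] [-0.2  0.4 -3.3] [-0.72  0.05 -0.02] 0.40344296564298804 mid [1.000e-01 1.820e+01 1.403e+02] tip [  0.1 -72.7  96.2] stub [1.000e-01 9.280e+01 1.767e+02] axis [0.    0.899 0.437] tilt 25.94
(0, -84, 89.5, 26) (array([-0.0005, -0.0114, -0.0066]), array([ 0.06, -0.06, -0.02]))
(0, -89, 87, 23.5) (array([-0.0007, -0.0151, -0.0134]), array([-2.44,  0.03, -0.02]))
(0, -94, 84.5, 21) (array([-0.0008, -0.0191, -0.0202]), array([-4.94,  0.13, -0.02]))
(0, -96, 84.5, 20) (array([-0.0009, -0.0208, -0.0219]), array([-5.94,  0.17, -0.02]))
```

View pics/scene_5z.png

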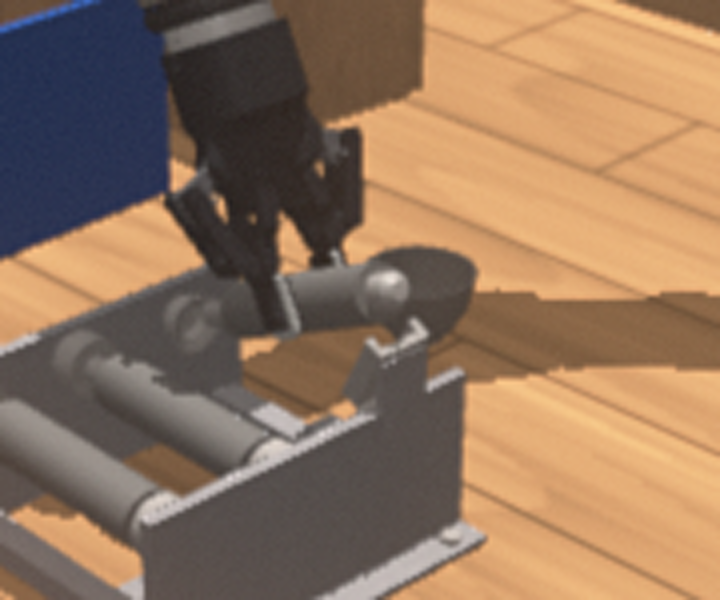

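View pics/top_5z.png

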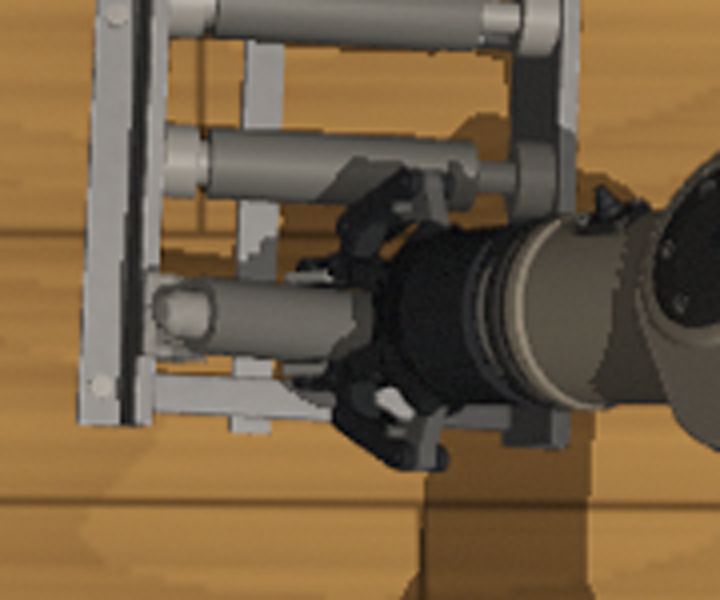

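Request:
step_arm --pt "0 -0.006 -0.003 0 0 0 1" --pt "-0.001 -0.0115 -0.007 0 0 0 1" --pt "-0.001 -0.0135 -0.01 -1.2 0 0 1" --pt "-0.001 -0.015 -0.0135 -2.5 0 0 1" --pt "-0.001 -0.015 -0.0135 -2.5 0 0 1"

```text
t: 7.78
eef_pos: [0.4825, -0.1635, 0.1115]
tool_rot: [-0.141, 0.706, 0.679, 0.146]
contact_force: [-1.0, 0.2, -3.6]
gripper_width: 0.404
```

```bash
python3 look.py 6
```

```text
7.8833 [ 0.4828 -0.1636  0.1119] [-0.1409  0.7056  0.6789  0.1462] [-0.1  1.  -3.3] [-0.66 -0.01  0.  ] 0.408414522279971 mid [ -0.8   4.1 126.6] tip [ -0.7 -88.6  86.4] stub [ -0.9  80.2 159.6] axis [-0.001  0.917  0.398] tilt 23.44
```

View pics/scene_6z.png

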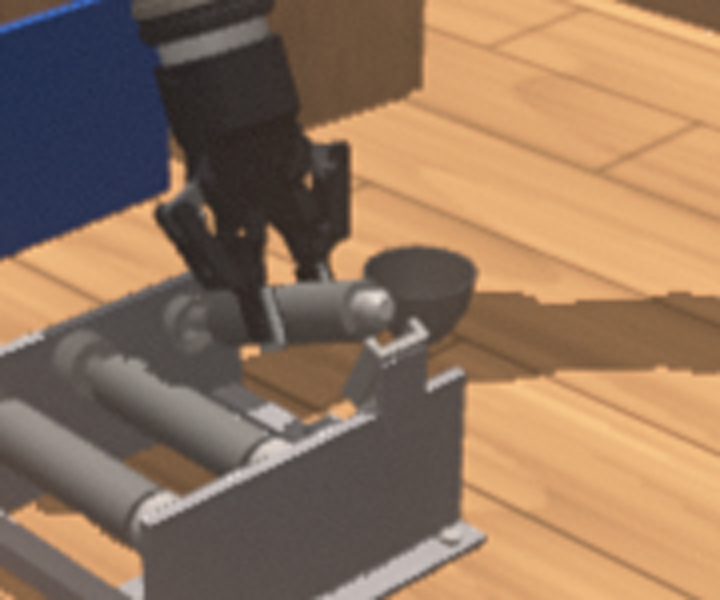

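```bash
python3 - <<'E'
from h import *;from calc import *
o=bot.get_obs();p,q=o["eef_pos"],o["tool_rot"]
for a in[(0,-94,84.5,21),(0,-96,84.5,20),(0,-96.5,84.5,20,6),(0,-96.5,84.5,20,12),(0,-96.5,84.5,20,17.5),(0,-96.5,84.5,14,18),(0,-96.5,84.5,7,18),(0,-96.5,84,0,18),(0,-96.5,84,0,8)]:print(a,delta(p,q,a[3],tcp(*a)))
E
```

```text
(0, -94, 84.5, 21) (array([ 0.0006, -0.0044, -0.0062]), array([-2.44,  0.08, -0.05]))
(0, -96, 84.5, 20) (array([ 0.0006, -0.0061, -0.0079]), array([-3.43,  0.11, -0.05]))
(0, -96.5, 84.5, 20, 6) (array([ 0.0003, -0.0122, -0.01  ]), array([-3.43,  0.11, -0.05]))
(0, -96.5, 84.5, 20, 12) (array([ 0.0001, -0.0178, -0.012 ]), array([-3.43,  0.11, -0.05]))
(0, -96.5, 84.5, 20, 17.5) (array([-0.0001, -0.023 , -0.0139]), array([-3.43,  0.11, -0.05]))
(0, -96.5, 84.5, 14, 18) (array([-0.0001, -0.0225, -0.0229]), array([-9.43,  0.35, -0.05]))
(0, -96.5, 84.5, 7, 18) (array([-0.0001, -0.0226, -0.0332]), array([-16.43,   0.62,  -0.05]))
(0, -96.5, 84, 0, 18) (array([-0.0001, -0.0239, -0.0439]), array([-23.42,   0.89,  -0.05]))
(0, -96.5, 84, 0, 8) (array([ 0.0003, -0.0139, -0.0439]), array([-23.42,   0.89,  -0.05]))
```

Request:
step_arm --pt "0.0003 -0.002 -0.0035 -1.2 0 0 1" --pt "0.0005 -0.004 -0.007 -2.5 0.1 0 1" --pt "0.0005 -0.0045 -0.0078 -3 0.1 0 1" --pt "0.0005 -0.0055 -0.0085 -3.5 0.1 0 1" --pt "0.0005 -0.0055 -0.0085 -3.5 0.1 0 1" --pt "0.0005 -0.0055 -0.0085 -3.5 0.1 0 1"

```text
t: 8.38
eef_pos: [0.4832, -0.1692, 0.1034]
tool_rot: [-0.12, 0.71, 0.683, 0.125]
contact_force: [-0.1, 1.4, -3.4]
gripper_width: 0.397
```

```bash
python3 look.py 7
```

```text
8.4833 [ 0.4833 -0.1695  0.1033] [-0.12    0.71    0.6825  0.1251] [ 0.8  2.4 -2.9] [-0.12  0.    0.02] 0.399972728089947 mid [-1.000e-01 -1.000e+00  1.184e+02] tip [ -0.1 -95.9  83.9] stub [-1.000e-01  7.700e+01  1.467e+02] axis [0.    0.94  0.341] tilt 19.97
```

View pics/scene_7z.png

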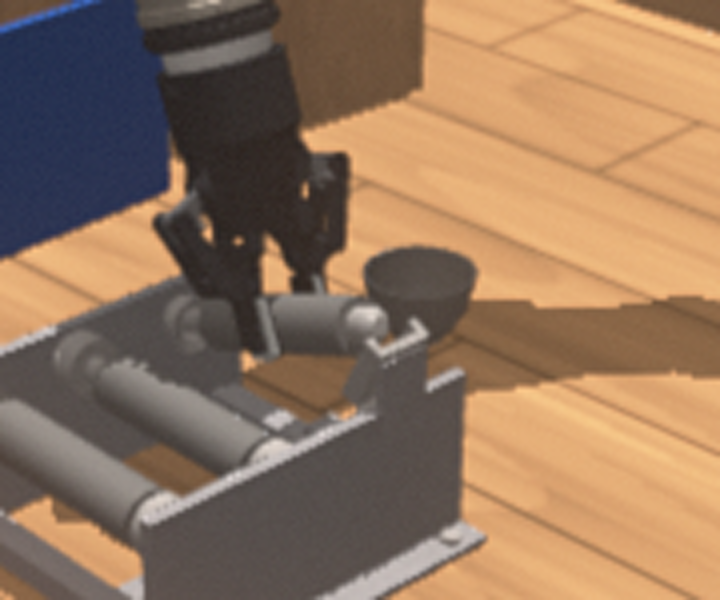

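Request:
step_arm --pt "0 -0.003 -0.001 0 0 0 1" --pt "0 -0.006 -0.002 0 0 0 1" --pt "0 -0.006 -0.002 0 0 0 1"

```text
t: 8.73
eef_pos: [0.4831, -0.1763, 0.101]
tool_rot: [-0.12, 0.71, 0.682, 0.125]
contact_force: [-1.0, 3.1, -3.2]
gripper_width: 0.403
```

```bash
python3 look.py 8
```

```text
8.8333 [ 0.4831 -0.1757  0.1011] [-0.1202  0.7102  0.6823  0.1251] [ 0.1  2.8 -2.6] [ 0.15  0.05 -0.02] 0.4019652626959588 mid [ -0.   -7.1 116.2] tip [-1.000e-01 -1.021e+02  8.170e+01] stub [  0.   70.9 144.5] axis [0.001 0.94  0.342] tilt 19.98
```

Request:
step_arm --pt "0 -0.003 -0.001 0 0 0 1" --pt "0 -0.006 -0.002 0 0 0 1" --pt "0 -0.006 -0.002 0 0 0 1"

```text
t: 9.08
eef_pos: [0.483, -0.182, 0.099]
tool_rot: [-0.12, 0.71, 0.682, 0.125]
contact_force: [-0.7, 4.4, -2.9]
gripper_width: 0.4
```

```bash
python3 look.py 9
```

```text
9.1833 [ 0.483  -0.1815  0.0992] [-0.1203  0.7101  0.6824  0.125 ] [-1.   5.  -2.9] [0.46 0.29 0.01] 0.40319781427987955 mid [ 1.000e-01 -1.300e+01  1.142e+02] tip [ 1.000e-01 -1.079e+02  7.970e+01] stub [1.000e-01 6.500e+01 1.426e+02] axis [0.    0.94  0.342] tilt 19.98
```

View pics/scene_9z.png

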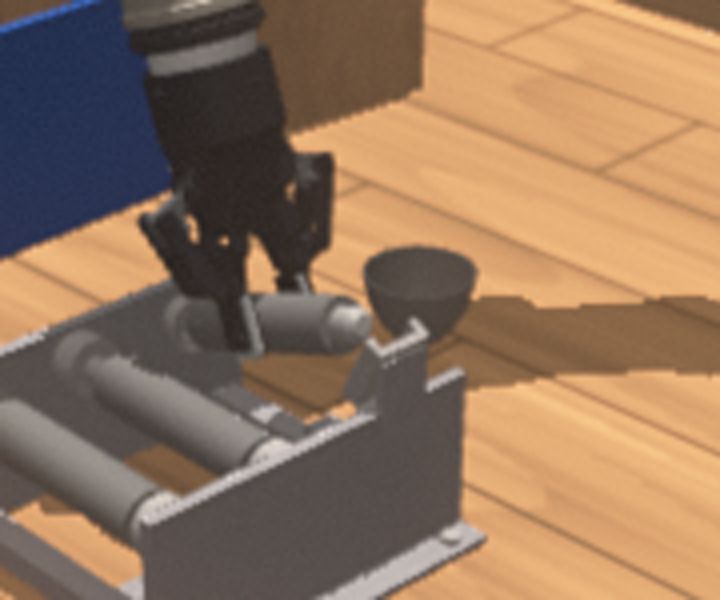

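```bash
cat >> calc.py <<'E'
def tmid(x,y,z,th,off=.016):
    t=np.radians(th)
    return O+RS@(np.array([x,y,z])*1e-3+off*np.array([0,np.sin(t),-np.cos(t)]))
E
python3 - <<'E'
from h import *;from calc import *
o=bot.get_obs();p,q=o["eef_pos"],o["tool_rot"]
for th in(20,16.5,13,9.5,6,3,0):
    z=84.5+82.5*np.tan(np.radians(th));print(th,delta(p,q,th,tmid(0,-14.5,z,th)))
E
```

```text
20 (array([-0.0002, -0.0015,  0.0003]), array([ 0.02, -0.02,  0.02]))
16.5 (array([-0.0002, -0.0025, -0.0056]), array([-3.48,  0.12,  0.02]))
13 (array([-0.0002, -0.0034, -0.0112]), array([-6.98,  0.26,  0.02]))
9.5 (array([-0.0003, -0.0044, -0.0166]), array([-10.47,   0.4 ,   0.02]))
6 (array([-0.0003, -0.0053, -0.0219]), array([-13.97,   0.53,   0.02]))
3 (array([-0.0004, -0.0062, -0.0263]), array([-16.97,   0.65,   0.02]))
0 (array([-0.0004, -0.007 , -0.0307]), array([-19.97,   0.77,   0.02]))
```

Request:
step_arm --pt "0 -0.0015 0 0 0 0 1" --pt "0 -0.002 -0.003 -1.7 0.1 0 1" --pt "0 -0.0025 -0.0056 -3.5 0.1 0 1" --pt "0 -0.003 -0.0085 -5.2 0.2 0 1" --pt "0 -0.0035 -0.0112 -7 0.3 0 1" --pt "0 -0.0035 -0.0112 -7 0.3 0 1"

```text
t: 9.68
eef_pos: [0.483, -0.183, 0.088]
tool_rot: [-0.078, 0.715, 0.69, 0.081]
contact_force: [-1.5, 6.6, -3.0]
gripper_width: 0.401
```

```bash
python3 look.py 10
```

```text
9.7833 [ 0.4831 -0.1838  0.0881] [-0.0787  0.7158  0.6891  0.0812] [-1.1  5.1 -3.5] [ 0.81  0.2  -0.06] 0.39825209435865444 mid [  0.3 -13.4 103.7] tip [   0.4 -111.9   81. ] stub [  0.2  67.4 122.3] axis [-0.001  0.974  0.225] tilt 12.99
```

View pics/scene_10z.png

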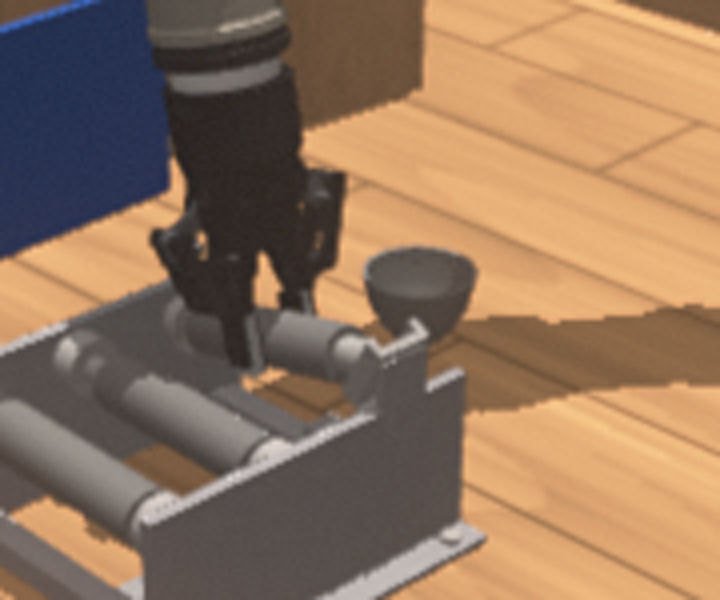

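View pics/top_10z.png

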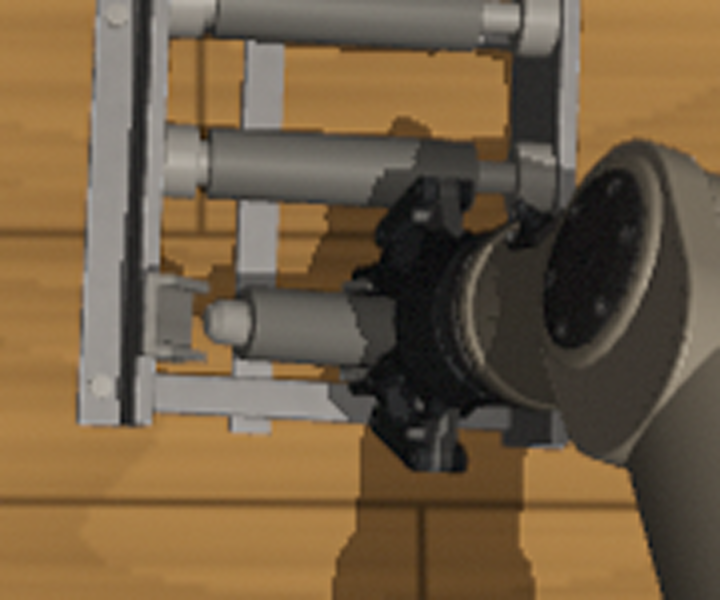

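Request:
step_arm --pt "0 -0.001 -0.003 -2 0.1 0 1" --pt "0 -0.0016 -0.006 -4 0.2 0 1" --pt "0 -0.0022 -0.009 -6 0.2 0 1" --pt "0 -0.0028 -0.012 -8 0.3 0 1" --pt "0 -0.0034 -0.0145 -9.8 0.4 0 1" --pt "0 -0.0034 -0.0145 -9.8 0.4 0 1"

```text
t: 10.28
eef_pos: [0.4833, -0.1861, 0.0733]
tool_rot: [-0.019, 0.72, 0.694, 0.02]
contact_force: [-0.4, 5.7, -4.2]
gripper_width: 0.401
```

```bash
python3 look.py 11; python3 - <<'E'
from fit import *;from calc import *
def W(s):return O+RS@(np.array(s)*1e-3)
for s in [(.2,67.4,122.3),(0,68,90),(0,71,85)]: print(s,((proj(T,W(s))-[330,190])*4).round(1))
E
```

```text
10.3833 [ 0.4833 -0.187   0.0735] [-0.0195  0.7201  0.6933  0.0199] [-0.1  5.4 -4.3] [ 1.16  0.26 -0.07] 0.40408945854894496 mid [  0.7 -13.9  89.5] tip [   0.8 -114.7   83.9] stub [ 0.5 69.  94.1] axis [-0.002  0.998  0.056] tilt 3.2
(0.2, 67.4, 122.3) [205.7 320.9]
(0, 68, 90) [197.4 324.9]
(0, 71, 85) [190.3 325.1]
```

View pics/top_11z.png

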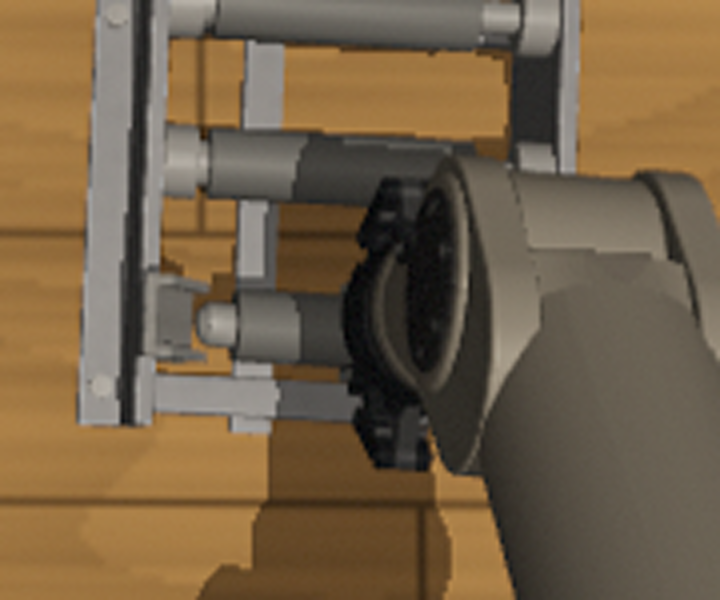

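View pics/scene_11z.png

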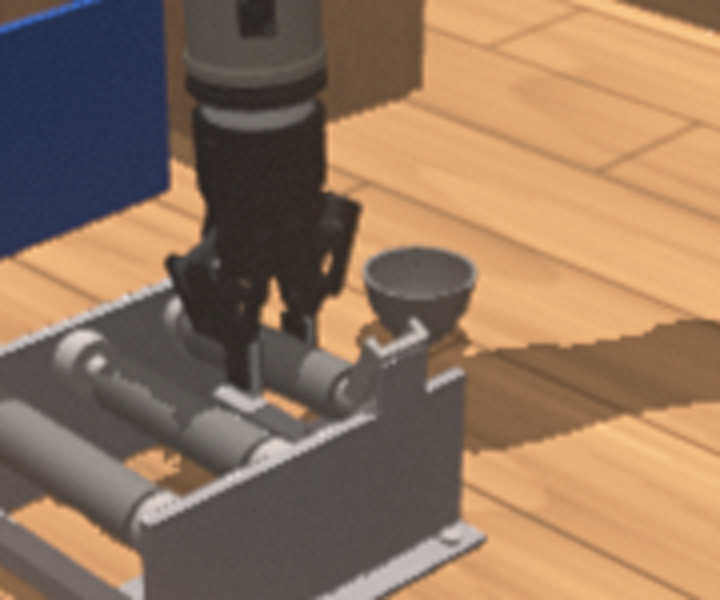

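Request:
step_arm --pt "0 -0.0005 -0.0025 -1.6 0 0 1" --pt "-0.0005 -0.001 -0.005 -3.2 0.1 0 1" --pt "-0.0005 -0.001 -0.005 -3.2 0.1 0 1" --pt "-0.0005 -0.001 -0.005 -3.2 0.1 0 1"

```text
t: 10.72
eef_pos: [0.4832, -0.188, 0.0686]
tool_rot: [0.0, 0.72, 0.694, 0.0]
contact_force: [-1.0, 4.8, -4.9]
gripper_width: 0.403
```

```bash
python3 look.py 12
```

```text
10.8167 [ 0.4833 -0.1884  0.0687] [3.000e-04 7.206e-01 6.934e-01 3.000e-04] [-0.4  5.3 -3.8] [ 1.22  0.14 -0.09] 0.40421469312319946 mid [  0.6 -14.4  84.7] tip [   0.7 -115.4   84.6] stub [ 0.6 68.6 84.7] axis [-0.001  1.     0.   ] tilt 0.0
```

View pics/top_12z.png

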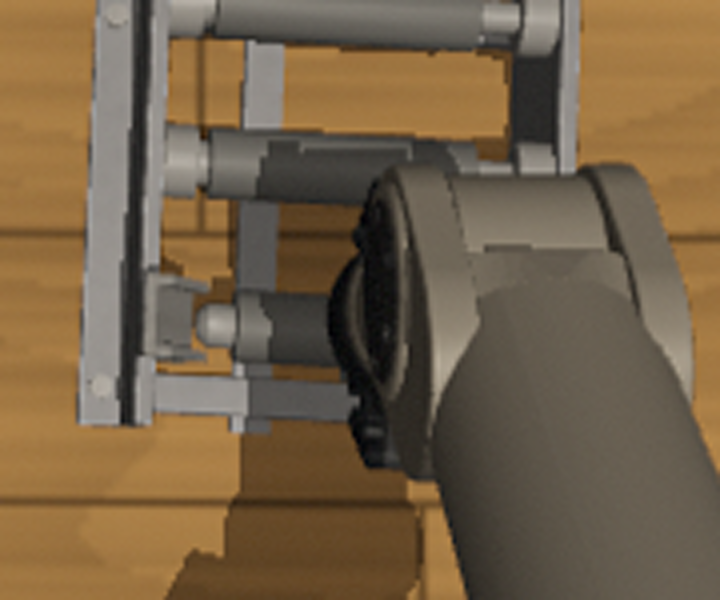

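View pics/scene_12z.png

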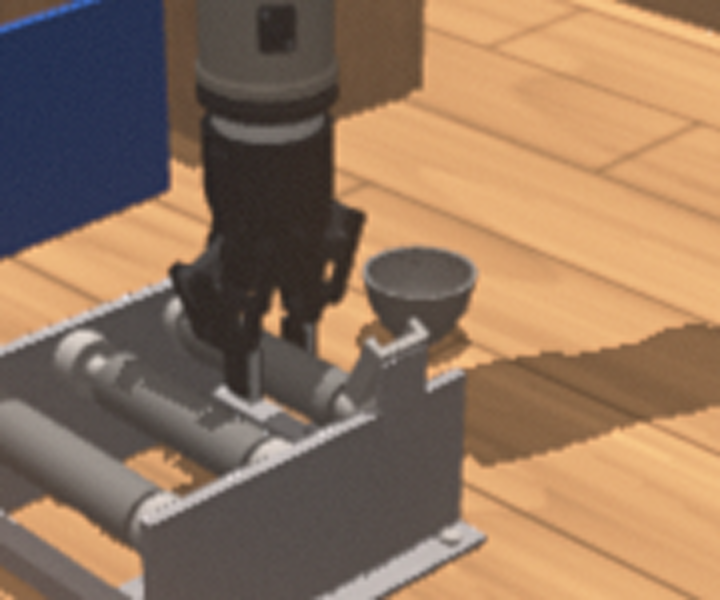

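Request:
step_arm --pt "-0.0003 0.002 0 0 0 0 1" --pt "-0.0003 0.004 0 0 0 0 1" --pt "-0.0002 0.006 0 0 0 0 1" --pt "-0.0002 0.008 0 0 0 0 1" --pt "-0.0002 0.008 0 0 0 0 1"

```text
t: 11.23
eef_pos: [0.4832, -0.1811, 0.0688]
tool_rot: [0.001, 0.721, 0.693, 0.0]
contact_force: [0.7, 4.3, -3.7]
gripper_width: 0.406
```

```bash
python3 look.py 13
```

```text
11.3333 [ 0.483  -0.1816  0.0688] [ 8.000e-04  7.209e-01  6.931e-01 -1.000e-04] [ 0.5  3.1 -4.5] [ 0.94 -0.3   0.12] 0.40479912919154387 mid [ 0.1 -7.6 84.8] tip [ 1.000e-01 -1.086e+02  8.490e+01] stub [ 0.1 75.4 84.7] axis [-0.     1.    -0.001] tilt -0.08
```

View pics/top_13z.png

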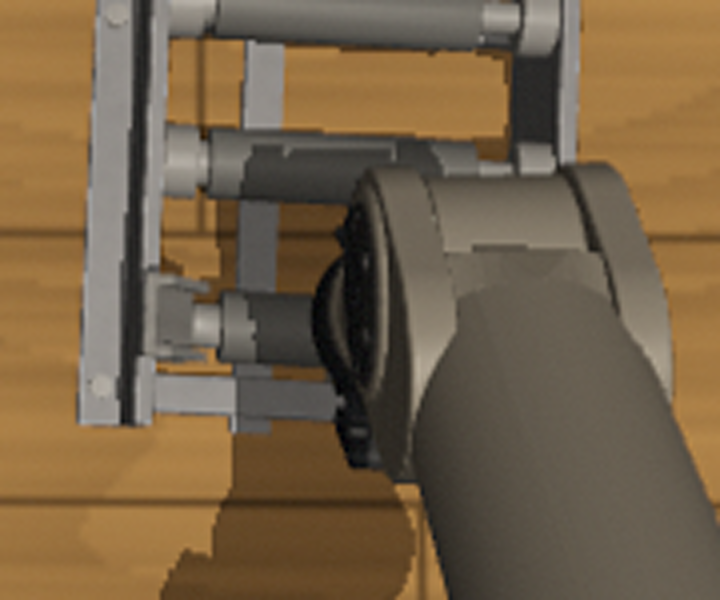

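Request:
step_arm --pt "0 0.002 0 0 0 0 1" --pt "0 0.004 -0.0005 0 0 0 1" --pt "0 0.0055 -0.001 0 0 0 1" --pt "0 0.0055 -0.0015 0 0 0 1" --pt "0 0.0055 -0.0015 0 0 0 1"

```text
t: 11.75
eef_pos: [0.4825, -0.1762, 0.0671]
tool_rot: [0.001, 0.721, 0.693, -0.0]
contact_force: [0.2, 3.2, -2.1]
gripper_width: 0.401
```

```bash
python3 look.py 14
```

```text
11.85 [ 0.4825 -0.1763  0.0671] [ 5.000e-04  7.211e-01  6.928e-01 -5.000e-04] [ 0.6  2.8 -3.1] [ 0.55 -0.14  0.04] 0.4039038967698164 mid [-0.6 -2.3 83.1] tip [  -0.7 -103.3   83.3] stub [-0.6 80.7 83. ] axis [ 0.001  1.    -0.001] tilt -0.08
```

View pics/top_14z.png

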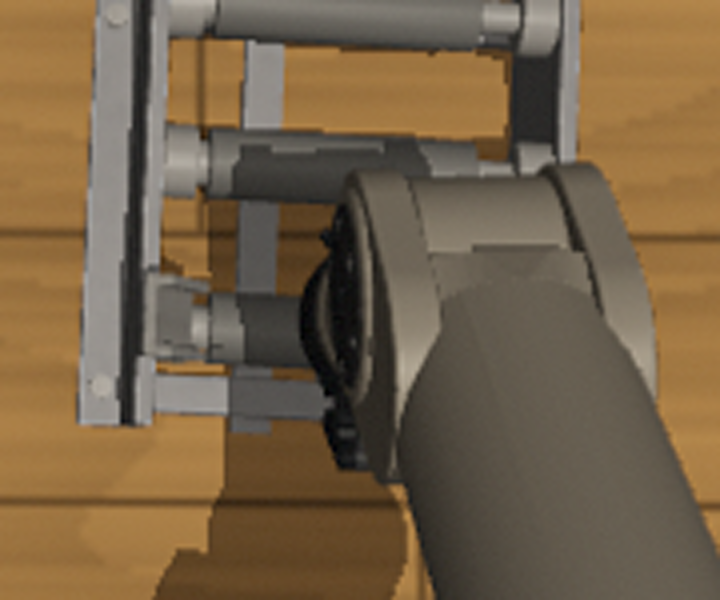

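View pics/scene_14z.png

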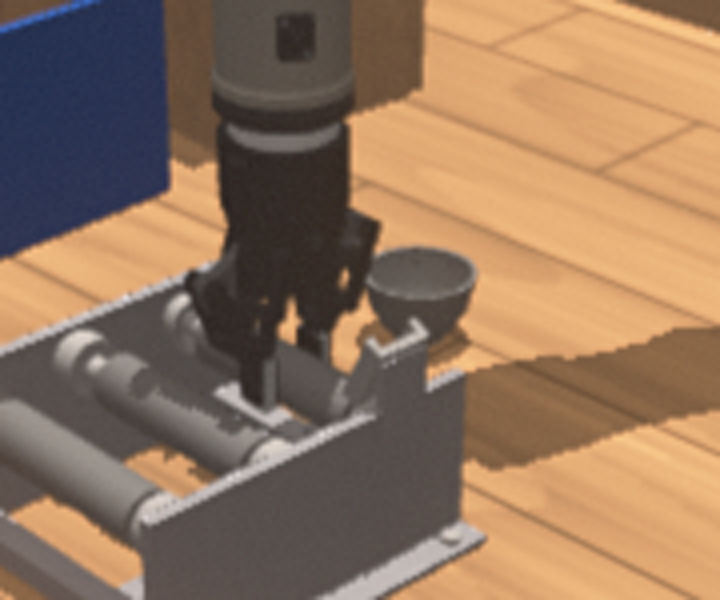

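Request:
step_arm --pt "0 0 0 0 0 0 0.1" --pt "0 0 0 0 0 0 0.0" --pt "0 0 0 0 0 0 -0.1" --pt "0 0 0 0 0 0 -0.1" --pt "0 0 0 0 0 0 -0.1"

```text
t: 12.27
eef_pos: [0.4826, -0.1766, 0.0672]
tool_rot: [0.001, 0.721, 0.693, -0.0]
contact_force: [-0.0, 0.3, -0.3]
gripper_width: 0.546
```

```bash
python3 look.py 15
```

```text
12.3667 [ 0.4826 -0.1763  0.0672] [ 6.000e-04  7.211e-01  6.928e-01 -4.000e-04] [-0.6 -0.7 -0.4] [-0.02  0.03  0.03] 0.5540568860579581 mid [-0.5 -2.3 83.2] tip [  -0.6 -103.3   83.3] stub [-0.5 80.7 83.1] axis [ 0.     1.    -0.001] tilt -0.08
```

View pics/top_15z.png

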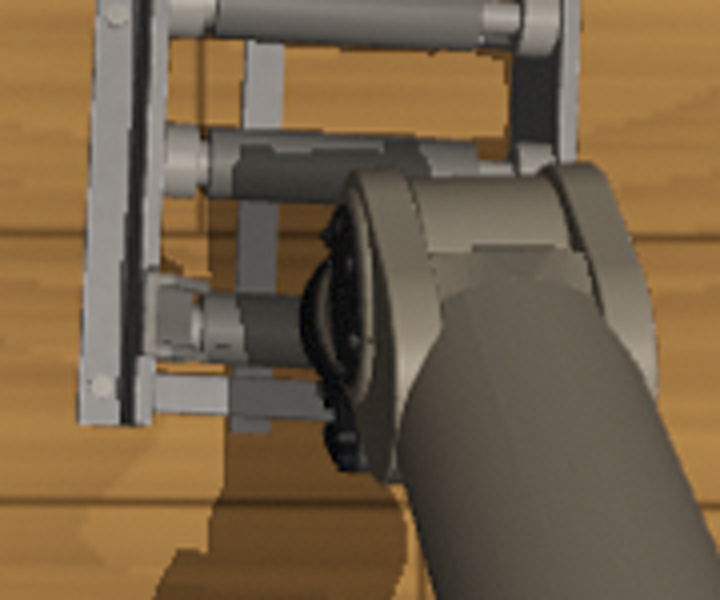

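View pics/scene_15z.png

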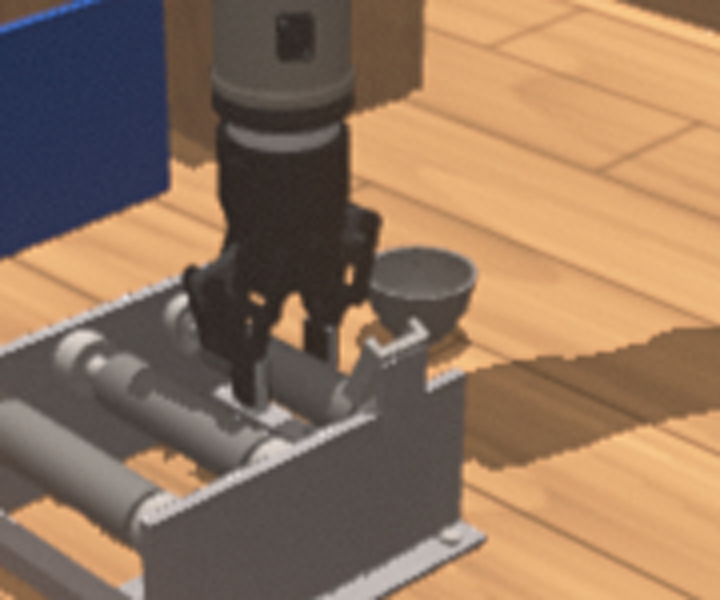

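Released cleanly: the tool force is near 0 and the drum end has shifted slightly further into the guide side (column about 203). I'll retreat straight up.

Request:
step_arm --pt "0 0 0.01 0 0 0 -0.1" --pt "0 0 0.025 0 0 0 -0.1" --pt "0 0 0.045 0 0 0 -0.1" --pt "0 0 0.07 0 0 0 -0.1" --pt "0 0 0.1 0 0 0 -0.1" --pt "0 0 0.13 0 0 0 -0.1" --pt "0 0 0.16 0 0 0 -0.1" --pt "0 0 0.19 0 0 0 -0.1" --pt "0 0 0.21 0 0 0 -0.1" --pt "0 0 0.21 0 0 0 -0.1"

```text
t: 13.2
eef_pos: [0.485, -0.1763, 0.2827]
tool_rot: [0.004, 0.721, 0.693, 0.002]
contact_force: [0.6, -0.2, 0.3]
gripper_width: 0.55
```

Request:
step_arm --pt "-0.005 -0.03 0 0 0 0 -0.1" --pt "-0.01 -0.06 0 0 0 -2 -0.1" --pt "-0.015 -0.095 0 0 0 -4 -0.1" --pt "-0.02 -0.13 0 0 0 -6 -0.1" --pt "-0.03 -0.165 0 0 0 -8 -0.1" --pt "-0.04 -0.2 0 0 0 -10 -0.1" --pt "-0.05 -0.235 0 0 0 -12 -0.1" --pt "-0.06 -0.265 0 0 0 -14 -0.1" --pt "-0.065 -0.28 0 0 0 -15 -0.1" --pt "-0.065 -0.28 0 0 0 -15 -0.1"

```text
t: 14.03
eef_pos: [0.4146, -0.46, 0.2764]
tool_rot: [0.0, 0.807, 0.59, -0.001]
contact_force: [0.2, -0.1, -0.1]
gripper_width: 0.548
```

```bash
python3 look.py 16; python3 - <<'E'
from fit import *;from calc import *
def W(s):return O+RS@(np.array(s)*1e-3)
for s in [(0,65,82.5),(0,-65,82.5),(0,83,82.5)]: print(s,((proj(T,W(s))-[330,190])*4).round(1),((proj(S,W(s))-[220,110])*4).round(1))
E
```

```text
14.1333 [ 0.4177 -0.4552  0.2767] [-2.000e-04  8.051e-01  5.931e-01 -0.000e+00] [0.7 0.4 0.5] [ 0.02 -0.08 -0.07] 0.5530210155298687 mid [ -54.4 -283.6  292.7] tip [ -80.5 -381.2  292.7] stub [ -32.9 -203.4  292.7] axis [0.259 0.966 0.   ] tilt 0.01
(0, 65, 82.5) [202. 326.] [363.8 413.7]
(0, -65, 82.5) [467.7 338.6] [216.3 334.8]
(0, 83, 82.5) [165.2 324.3] [385.6 425.3]
```

View pics/top_16z.png

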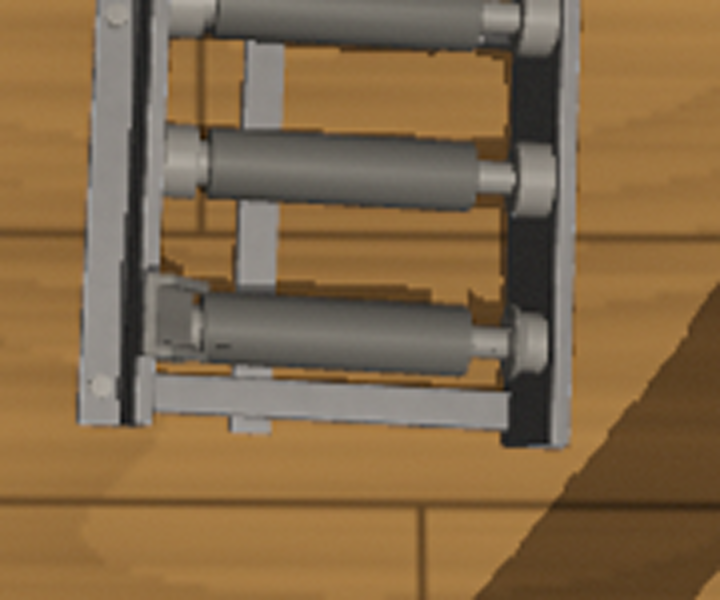

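View pics/scene_16z.png

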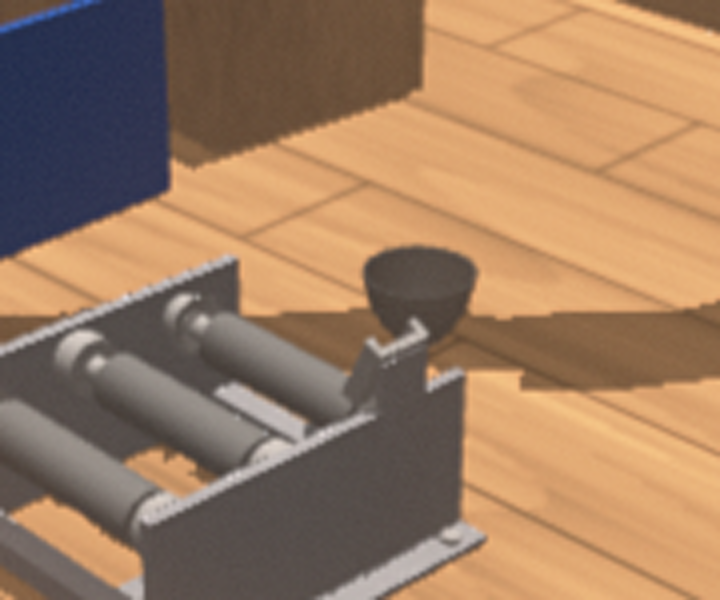

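View pics/top_16.png

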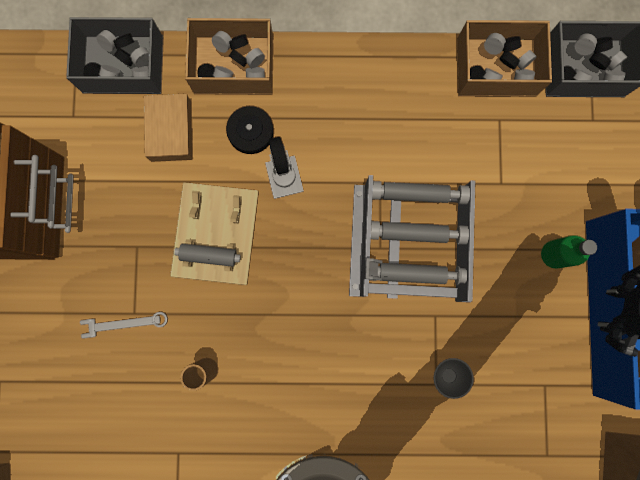

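View pics/scene_16.png

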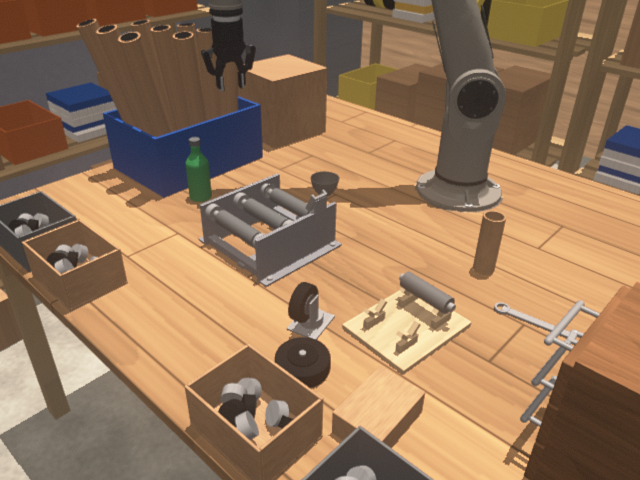

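Request:
step_arm --pt "0 0.02 0.01 0 0 0 -0.1" --pt "0 0.05 0.02 0 0 0 -0.1" --pt "0 0.08 0.02 0 0 0 -0.1" --pt "0 0.09 0.02 0 0 0 -0.1" --pt "0 0.09 0.02 0 0 0 -0.1" --pt "0 0.09 0.02 0 0 0 -0.1"

```text
t: 14.63
eef_pos: [0.4182, -0.3646, 0.2974]
tool_rot: [0.001, 0.804, 0.594, -0.0]
contact_force: [-0.4, -1.4, -0.6]
gripper_width: 0.547
```

```bash
python3 look.py 17; python3 -c "
from h import bot
bot.hand_in();print(bot.get_obs()['contact_force'])"
```

```text
14.7333 [ 0.4175 -0.3666  0.297 ] [ 5.000e-04  8.053e-01  5.929e-01 -6.000e-04] [ 0.7  0.4 -0.1] [ 0.01 -0.02 -0.03] 0.5504016077558789 mid [ -58. -195.  313.] tip [ -84.2 -292.5  313.2] stub [ -36.5 -114.8  312.9] axis [ 0.259  0.966 -0.002] tilt -0.09
the job is handed in; nothing more can be done
the job is handed in; nothing more can be done
```

View pics/scene_17.png

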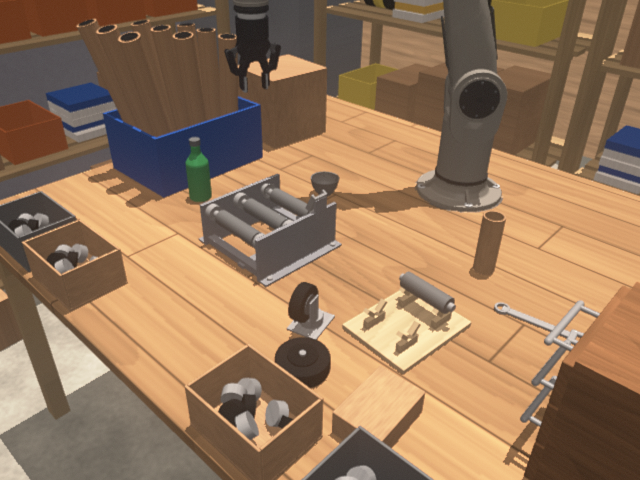

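The spring-pin roller is fitted in the empty place, released, and the job was handed in at about 14.7 s. No verdict came back.

- **How it went in:** I put the pin into its cup with the roller tilted 26° and eased it to 20°. Pushing towards the pin cup then squeezed the spring, and I levelled the roller with the stub just clear of the stub cup's rim. From there I let the stub slide into its cup and opened the fingers. The stub never ran down the guide itself, because I held the roller the whole way.
- **Forces:** the highest force I read at the tool was about 7 N, mostly the spring.
- **Last checks:** after I backed away, the drum ends in the top picture sat within about 1 px (roughly 1 mm) of where a fitted roller should be. The roller lay parallel to the other two, and the force on the tool was about 0.
- **Other things:** the shorter roller and the caster look unmoved in the pictures, and the gripper is clear of everything.
- **Disagreements:** some network points disagreed between the two cameras (pin tip, guide top). For the stand and roller positions I therefore fitted points read off the pictures together with the network points that agreed. Just after I picked the roller up, the scene picture suggested it was tilted about 1.7° in the grip; later pictures did not show this.

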